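# Fold the flap down, then shut the service case

### The arm

A 6-joint arm with a two-finger parallel gripper is mounted at the origin on a cart in front of the work surface, level with it; the furniture and walls round the work are solid. World frame = base frame: x ahead of the robot, y to its left, z up, the work surface at z = 0. Lengths are in m, angles in rad, forces in N, time in s.
With the tool pointing down it reaches from about 0.275 to 0.85 m from the base axis. Payload 19 kg.
Tool frame: the origin (TCP) lies on the centre line of the jaws, within the pads' length; the fingertips stand 17 mm ahead of it and the grasp point (between the pads) lies 2 mm behind it; z points along the fingers, y is the line along which they close (so a half turn about z gives the same grasp; the last joint's range is limited). The gripper opens to 85 mm and grips with 20 to 120 N. Pads are 22 mm wide; open, the fingers measure 114 mm over their backs; the gripper's body (76 mm by 85 mm) begins 54 mm behind the grasp point. The pads swing forward as they close: fully open they stand 13 mm farther back than shut.
Start: joints at [-1.38, 0.15, 1.437, -0, 1.554, -0.134], TCP at [0.183, -0.545, 0.248] pointing down, gripper open.
Joint ranges: [-2.8, 2.8], [-0.68, 2.1], [0.12, 2.68], [-1.39, 4.53], [0.16, 2.79], [-2.81, 2.81]. Speed limits (rad/s): [1.89, 1.89, 2.22, 3.01, 3.01, 3.01].

### API

Orientations are given as a rotation vector (axis times angle).
In Python, from station import env gives the robot as it stands.
- The arm moves only by the shell command python3 -m pendant 'ROWS' [OPENING]. ROWS is JSON, a list that holds one entry, the list of rows, each a list of 6 numbers: the shift along the tool's x, y, z in units of 75 mm (1.0 is 75 mm), then the turn, a rotation vector about the tool's x, y, z in units of 90 degrees (1.0 is 90 degrees). In form: [[[dx, dy, dz, wx, wy, wz], ...]]. A call has 1 to 12 rows; each row shifts and turns the commanded pose from where the row before left it, along the tool's axes as they then stand; what a row does not reach is not made up. A row lasts 1/8 s, in which the tool goes at most 62.5 mm and 10.7 degrees, less where a joint would pass 70% of its speed; a pose out of reach is approached as far as the arm can. A call with a number of a shift or a turn outside -1 to 1 is refused whole. A call with a gripper value outside its range is refused whole. OPENING is the closure, from 0 (fully open) to 1 (shut), set as the call begins (- or left out, the last holds). The fingers move at their own pace and stop on an object; the grip force is fixed at half the most. Time passes only in rows, so rows that do not move let the fingers close. It gives the time, the measured TCP pose, the force, the opening and the grip force at its end, in the units of the state.
- env.read_state(): the state, without advancing time (a new reading comes with each control period).
- env.capture(name): name is "scene" or "top" or "wrist"; returns a dict with "color" (384x512x3 uint8, red, green, blue), "K" (3x3 intrinsics, pixels), "dist_coeffs" ([k1, k2, p1, p2, k3] as OpenCV has them; the pictures are not rectified), "T" (4x4, takes a point from camera to world coordinates). Camera axes: x right, y down, z forward; pixel columns grow to the right and rows downward; lengths in m; the calibration is good to about 2 mm. A picture is of the moment at which its call begins. There is no depth.
- env.hand_in(): hands the job in; it is judged then, once.
Trained networks look in a picture, given as the dict that the camera call returned (one of the last four; its "shot" number tells which), for a name from the list of things; names that differ only in an ending like _2 or _b are one class to them, and where a whole thing is asked for, a point or a joint stands for the part that bears it (a point fixed in the world has none). Each returns a list of dicts, best first, with "confidence" (0 to 1); they miss things now and then, are a little off and sometimes report something else, mostly with a low value. They report only what shows in the picture. A call takes as long as a camera call.
- env.silhouettes(picture, name): "region" (384x512 bool, what is visible of it) and "rect" ([centre column, centre row, width, height] in pixels, round what is visible of it).
The state is a dict: "time_s": time; "qpos": joint angles; "joint_vel": joint speeds; "tau": joint torques, N m; "ee_pos": TCP position; "tcp_rot": TCP orientation; "ft_force": force on the tool from outside, world axes, zero at the start; "ft_torque": the same for the moment, N m; "finger_gap": finger opening in m; "grip_force": force on a finger pad.
Only numpy, scipy, OpenCV 4.12 (cv2) and the standard library are available. Lean on these libraries where they do the work, as an engineer would, in place of code of your own. Each camera call takes 0.05 s, during which the arm holds its last target. There are 200 camera calls.

### The job

Close up the service case: first push the upright flap inside it down flat over its pocket while the lid still stands open, then swing the hinged lid over and push it fully shut. Do it by pushing with the fingers only: grasp, pinch or lift nothing, and leave the parts in the case and the things around it where they are.

Things in the scene. Friction and masses are not known exactly. Their poses are not given: they have to be found in the camera images.
- service_case: open grey service case, 170 (x) x 240 (y) x 80 (z) mm, walls 4 mm, fixed on a 20 mm plywood board on the desk, with a hinged lid and a hinged flap inside. Origin: centre of its underside; z up, +x to the lid hinge side (away from the robot), +y to its left. A divider at y = -7 mm, 45 mm high, parts the left pocket from the right. A fixed handle stands 15 mm out in front.
- case_lid (a joint): angle of the lid, rad: 0 = fully shut, about 1.57 = standing straight up along the case's far side, more = leaning away from the robot (stop at 1.85). Starts at 1.60 to 1.78. The hinge is stiff: the lid stays at any angle where it is left and must be pushed all the way (2 to 5 N near the free edge). A standing flap stops it.
- lid_hinge (a point): middle of the lid's hinge line, at x = +85, y = 0, z = 80 mm in the case's frame; the line runs along the case's y. The underside of the shut lid lies at this height, its outer face 12 mm above.
- lid_edge (a point): middle of the lid's free edge, on the outer face (looks up when shut, away from the robot when open); moves with the lid. The lid is a plain plate, 174 mm from hinge to free edge, 244 mm wide, 12 mm thick, no handle, with a 3 mm rubber liner on its inner face.
- case_flap (a joint): angle of the flap, rad: 0 = folded flat over the left pocket, 1.57 = standing straight up, more = leaning to the case's left (stop at 1.70). Starts at 1.45 to 1.62. It folds towards the case's right (-y). The hinge is stiff: the flap stays where it is left and must be pushed down all the way (1 to 2 N near the free edge).
- flap_hinge (a point): middle of the flap's hinge line, at x = 0, y = +90, z = 45 mm in the case's frame; the line runs along the case's x. Folded, the flap's underside lies at this height, its outer face 4 mm above, 31 mm below the rim.
- flap_edge (a point): middle of the flap's free edge, on the outer face (looks to the case's left when standing, up when folded); moves with the flap. The flap is a bare metal plate, 130 mm along the case's x, 100 mm from hinge to free edge, 4 mm thick; standing, its top is 145 mm above the case's underside. Its inner face bears a 2 mm rubber pad.
- gear: steel gear wheel, 24 mm wide, 14 mm tall, loose in the case's left pocket (the one the flap covers); a bystander, to be left where it is. Origin: centre of its underside
- piston: small plastic piston, 23 mm wide, 40 mm tall, standing loose in the case's right pocket; a bystander, to be left where it is. Origin: centre of its underside
- cap: white bottle-shaped cap, 26 mm wide, 44 mm tall, standing loose in the case's right pocket; a bystander, to be left where it is. Origin: centre of its underside
- driver: big screwdriver, 214 mm long, dark handle, lying on the desk right of the case; a bystander, to be left where it is. Origin: centre of its underside, long axis along its own y
- oil: small blue dropper bottle, 36 mm wide, 102 mm tall, standing on the desk right of the case; a bystander, to be left where it is. Origin: centre of its underside
- threadlock: red dropper bottle, 46 x 37 mm, 126 mm tall, standing on the desk right of the case; a bystander, to be left where it is. Origin: centre of its underside
- torch: black pocket torch, 124 mm long, 28 mm thick, lying on the desk right of the case; a bystander, to be left where it is. Origin: centre of its underside, long axis along its own y

How it is judged:
On the way, in this order (a step that is already met when the one before it is completed fails the run):
1. the flap is folded flat while the lid still stands open (value of joint case_flap below 0.06 rad and value of joint case_lid above 1.2 rad), for 0.2 s.
2. the lid is fully shut over the flat flap (value of joint case_lid below 0.03 rad and value of joint case_flap below 0.06 rad), for 0.2 s.
At the end, for the whole second after the job is handed in: The lid is shut to within 0.03 rad (5 mm at its free edge), the flap lies flat to within 0.06 rad (6 mm at its free edge), all three parts lie or stand at rest on the case's floor (all of step 2 and z of each of gear, piston, cap in the frame of service_case below 0.03 m and linear speed of each of gear, piston, cap below 0.02 m/s); the robot touches nothing.
It fails at once if the lid pinched: fingers pressing on its inner and outer sides at once (contact force between the fingers and case_lid_c1 above 3 N and contact force between the fingers and case_lid_c0 above 3 N).
It fails at once if the flap pinched: fingers pressing on its inner and outer sides at once (contact force between the fingers and case_flap_c1 above 3 N and contact force between the fingers and case_flap_c0 above 3 N).
It fails at once if a part in the case lifted or shifted by more than 30 mm (distance of any of gear, piston, cap from where it was at the start of the episode above 0.03 m).
It fails at once if a thing on the desk lifted or shifted by more than 30 mm (distance of any of driver, oil, threadlock, torch from where it was at the start of the episode above 0.03 m).
It also fails if it takes over 51 s, if anything falls off the work surface, if the arm or the gripper's body presses on something with over 40 N, if the wrist force passes 120 N, or if a joint passes its speed limit or range.

## Working session

There is one attempt and no reset: what is moved stays moved. The work goes in short steps, Python scripts to look and compute and a shell command to move; the robot and the scene stay as the last step left them, time stands still between calls to the robot, and variables do not carry over. Pictures are saved under pics/ and viewed, at most 10 in all, crops included, and the job is handed in when it is done.

```bash
mkdir -p pics
cat > h.py <<'E'
import numpy as np, cv2
from scipy.spatial.transform import Rotation as R
from station import env
def proj(p,c):
    T=np.linalg.inv(c['T']); 
    q,_=cv2.projectPoints(np.atleast_2d(p).astype(float),cv2.Rodrigues(T[:3,:3])[0],T[:3,3],c['K'],np.array(c['dist_coeffs']))
    return q[:,0]
def ray(px,c,z):
    u=cv2.undistortPoints(np.array([[px]],float),c['K'],np.array(c['dist_coeffs']))[0,0]
    d=c['T'][:3,:3]@np.r_[u,1]; o=c['T'][:3,3]
    return o+d*(z-o[2])/d[2]
E
python3 - <<'E'
from h import *
s=env.read_state(); print(s['ee_pos'],s['tcp_rot'],s['time_s'])
im=[]
for n in ('scene','top'):
    c=env.capture(n); im.append(c['color'].copy())
    print(n,c['T'].round(3).tolist(),c['K'].round(1).tolist())
    for k in ('service_case','case_lid','case_flap','gear','piston','cap','oil','threadlock','torch','driver'):
        for r in env.silhouettes(c,k)[:1]: print(k,round(r['confidence'],2),np.round(r['rect'],0), np.round(ray(r['rect'][:2],c,0.02),3))
    cv2.imwrite(f'pics/{n}0.png',cv2.resize(c['color'][:,:,::-1],(800,600)))
E
```

```text
[ 0.18342125 -0.54473829  0.24770391] [-3.09912240e+00 -5.07754157e-01  6.02500204e-05] 0.0
scene [[-0.728, -0.497, 0.472, 0.045], [-0.686, 0.529, -0.5, 0.455], [-0.001, -0.688, -0.726, 0.802], [0.0, 0.0, 0.0, 1.0]] [[378.5, 0.0, 256.6], [0.0, 378.5, 194.4], [0.0, 0.0, 1.0]]
service_case 0.85 [186. 218. 158. 171.] [0.635 0.11  0.02 ]
case_lid 0.66 [161. 187. 110. 111.] [0.779 0.085 0.02 ]
case_flap 0.65 [169. 252.  44.  61.] [0.577 0.211 0.02 ]
gear 0.63 [186. 218. 156. 177.] [0.635 0.111 0.02 ]
cap 0.43 [233. 244.  13.  14.] [0.479 0.083 0.02 ]
oil 0.42 [315. 198.   7.   9.] [ 0.425 -0.186  0.02 ]
threadlock 0.97 [304. 205.  16.  36.] [ 0.431 -0.144  0.02 ]
driver 0.56 [186. 219. 152. 174.] [0.632 0.113 0.02 ]
top [[0.02, -0.985, 0.174, 0.236], [-1.0, -0.021, -0.005, -0.016], [0.009, -0.173, -0.985, 1.601], [0.0, 0.0, 0.0, 1.0]] [[493.2, 0.0, 257.0], [0.0, 493.2, 187.2], [0.0, 0.0, 1.0]]
service_case 0.95 [199. 173.  91.  94.] [0.559 0.168 0.02 ]
case_lid 0.94 [200. 141.  88.  30.] [0.666 0.169 0.02 ]
case_flap 0.73 [173. 183.   9.  46.] [0.524 0.251 0.02 ]
gear 0.4 [187. 194.   6.   6.] [0.486 0.203 0.02 ]
piston 0.44 [230. 177.   8.   8.] [0.547 0.066 0.02 ]
cap 0.52 [224. 201.   6.   8.] [0.466 0.083 0.02 ]
oil 0.47 [310. 219.  10.  12.] [ 0.414 -0.197  0.02 ]
threadlock 0.42 [285. 220.  15.  13.] [ 0.409 -0.117  0.02 ]
torch 0.57 [363. 198.  13.  36.] [ 0.486 -0.371  0.02 ]
driver 0.73 [338. 203.   9.  56.] [ 0.469 -0.288  0.02 ]
```

View pics/scene0.png

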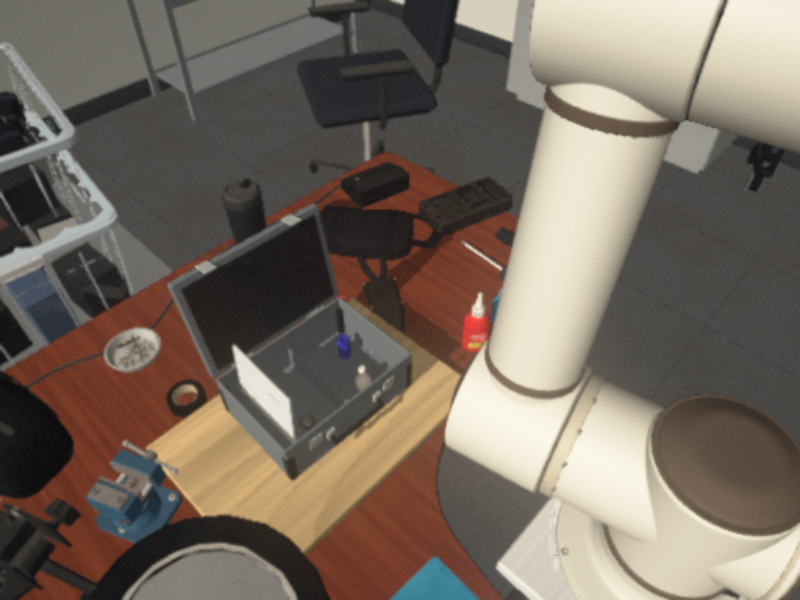

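```bash
python3 -c "
import cv2
im=cv2.imread('pics/top0.png');im=cv2.resize(im,(512,384));cv2.imwrite('pics/topc.png',cv2.resize(im[110:250,130:330],(800,560),interpolation=cv2.INTER_CUBIC))"
```

```text
(no output)
```

View pics/topc.png

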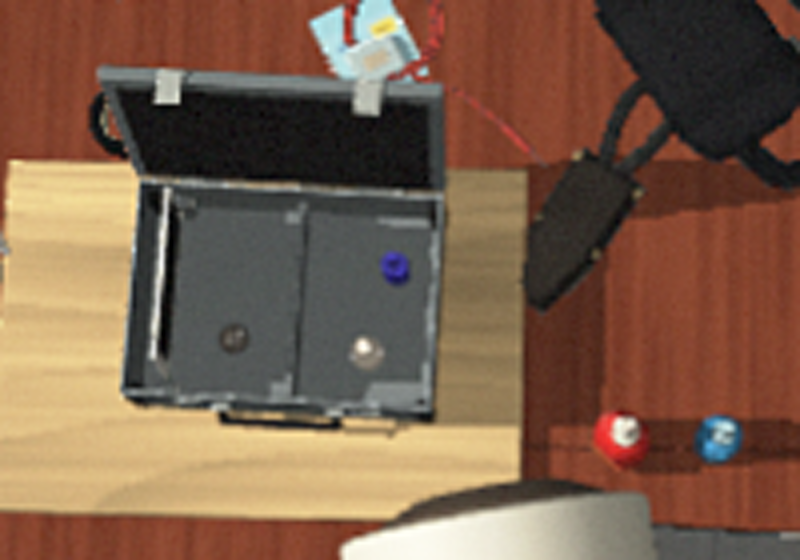

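```bash
cat > fit.py <<'E'
from h import *
from scipy.optimize import least_squares
def model(p):
    x,y,w,a,b=p
    lid=lambda s,t,n:[85-np.cos(a)*t+np.sin(a)*n, s, 80+np.sin(a)*t+np.cos(a)*n]
    fl=lambda s,t,n:[s, 90-np.cos(b)*t+np.sin(b)*n, 45+np.sin(b)*t+np.cos(b)*n]
    P=np.array([[85,120,80],[85,-120,80],[-85,120,80],[-85,-120,80],lid(122,174,12),lid(-122,174,12),lid(122,174,0),lid(-122,174,0),fl(65,100,2),fl(-65,100,2)])/1000
    c,s=np.cos(w),np.sin(w)
    return P@np.array([[c,-s,0],[s,c,0],[0,0,1]]).T+[x,y,.02]
if __name__=='__main__':
    ct=env.capture('top');cs=env.capture('scene')
    t=lambda u,v:(130+u/4-.4,110+v/4-.4); s=lambda u,v:(u/1.5625,v/1.5625)
    top={0:t(142,183),1:t(442,195),3:t(436,402),2:t(126,388),4:t(98,67),5:t(443,85),8:t(166,190),9:t(154,358)}
    sc={3:s(411,352),2:s(291,464),6:s(172,290),7:s(315,208),8:s(234,347),9:s(292,396)}
    def f(p):
        P=model(p)
        return np.concatenate([(proj(P[list(d)],c)-np.array(list(d.values()))).ravel() for d,c in((top,ct),(sc,cs))])
    r=least_squares(f,[.55,.17,0,1.7,1.55],loss='soft_l1')
    print(r.x.round(4)); print(f(r.x).reshape(-1,2).round(1).tolist())
    np.save('fit.npy',r.x)
    print(model(r.x).round(3))
E
python3 fit.py
```

```text
[ 0.5093  0.151  -0.0099  1.7234  1.5023]
[[-1.1, -0.0], [0.3, -0.7], [-0.2, 1.5], [-0.6, 2.5], [-0.5, 1.4], [-0.2, -0.6], [0.1, -0.1], [0.5, 0.8], [0.5, -0.8], [-1.9, -7.5], [-0.5, -0.6], [1.2, -2.3], [-0.3, -0.7], [0.1, 2.6]]
[[0.595 0.27  0.1  ]
 [0.593 0.03  0.1  ]
 [0.425 0.272 0.1  ]
 [0.423 0.032 0.1  ]
 [0.634 0.272 0.27 ]
 [0.631 0.028 0.27 ]
 [0.622 0.272 0.272]
 [0.62  0.028 0.272]
 [0.575 0.236 0.165]
 [0.445 0.237 0.165]]
```

```bash
python3 -m pendant '[[[0,0,0,0,0,0.1],[0,0,0,0,0,0.107],[0.22,-0.57,0,0,0,0],[0.22,-0.57,0,0,0,0],[0.22,-0.57,0,0,0,0],[0.22,-0.57,0,0,0,0],[0.22,-0.57,0,0,0,0],[0.22,-0.57,0,0,0,0],[0.22,-0.57,0,0,0,0],[0.22,-0.57,0,0,0,0]]]' 1
```

```text
time_s: 2.45
ee_pos: [0.3158, -0.2016, 0.2485]
tcp_rot: [3.141, -0.001, 0.001]
ft_force: [1.6, -0.4, 0.2]
finger_gap: 0.0002
grip_force: 0.0
```

View pics/top0.png

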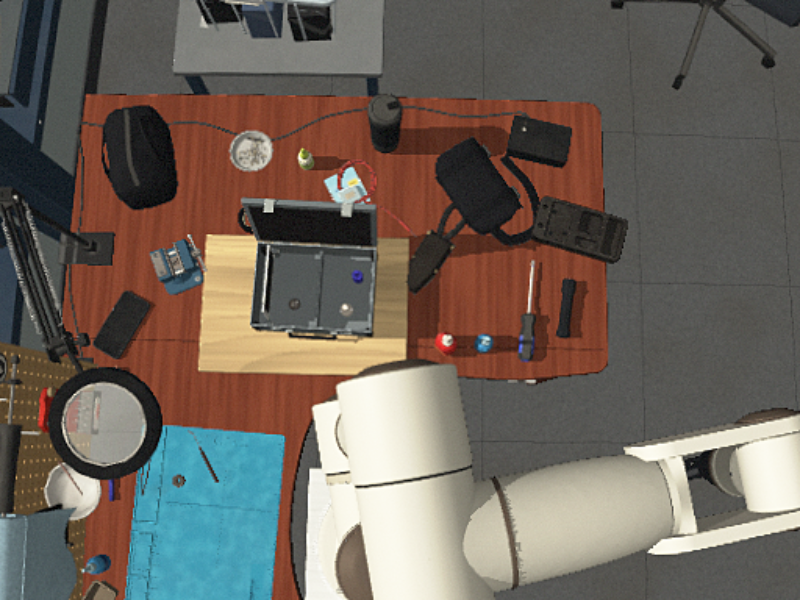

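```bash
python3 -m pendant '[[[0.235,-0.6,0,0,0,0],[0.235,-0.6,0,0,0,0],[0.235,-0.6,0,0,0,0],[0.235,-0.6,0,0,0,0],[0.235,-0.6,0,0,0,0],[0.235,-0.6,0,0,0,0],[0.235,-0.6,0,0,0,0],[0.235,-0.6,0,0,0,0],[0.235,-0.6,0,0,0,0],[0.235,-0.6,0,0,0,0],[0.235,-0.6,0,0,0,0],[0,0,0,0,0,0]]]'
python3 - <<'E'
from h import *
for n in('wrist','scene'):
    c=env.capture(n); cv2.imwrite(f'pics/{n}1.png',c['color'][:,:,::-1])
s=env.read_state(); print(s['ee_pos'],s['tcp_rot'],proj([s['ee_pos']+np.array([0,0,-.017])],c))
E
```

```text
time_s: 3.95
ee_pos: [0.5099, 0.2943, 0.2473]
tcp_rot: [3.142, 0.003, -0.002]
ft_force: [-0.8, -1.1, -0.3]
finger_gap: 0.0004
grip_force: 0.0
[0.50944832 0.29203766 0.24793589] [ 3.14122564e+00  6.39240981e-04 -1.22287349e-03] [[138.22611321 234.37700606]]
```

View pics/scene1.png

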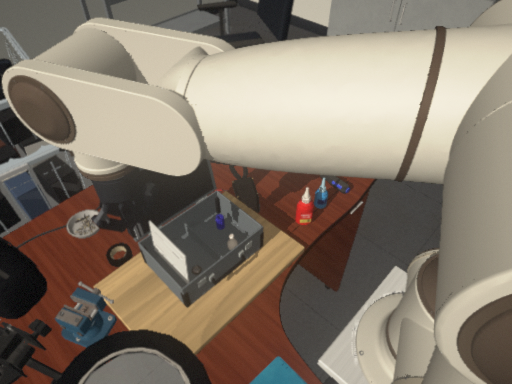

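```bash
python3 -m pendant '[[[0,0,0.4,0,0,0],[0,0,0.4,0,0,0],[0,0,0.4,0,0,0],[0,0,0,0,0,0],[0,0.25,0,0,0,0],[0,0.25,0,0,0,0],[0,0.15,0,0,0,0],[0,0.15,0.02,0,0,0],[0,0.1,0.04,0,0,0],[0,0.1,0.05,0,0,0],[0,0.1,0.05,0,0,0],[0,0,0,0,0,0]]]'
python3 - <<'E'
from h import *
c=env.capture('top'); cv2.imwrite('pics/top2.png',cv2.resize(c['color'][110:250,130:330,::-1],(800,560),interpolation=cv2.INTER_CUBIC))
E
```

```text
time_s: 5.55
ee_pos: [0.5095, 0.209, 0.1459]
tcp_rot: [3.141, -0.001, -0.001]
ft_force: [0.1, 0.0, 0.5]
finger_gap: 0.0002
grip_force: 0.0
```

View pics/top2.png

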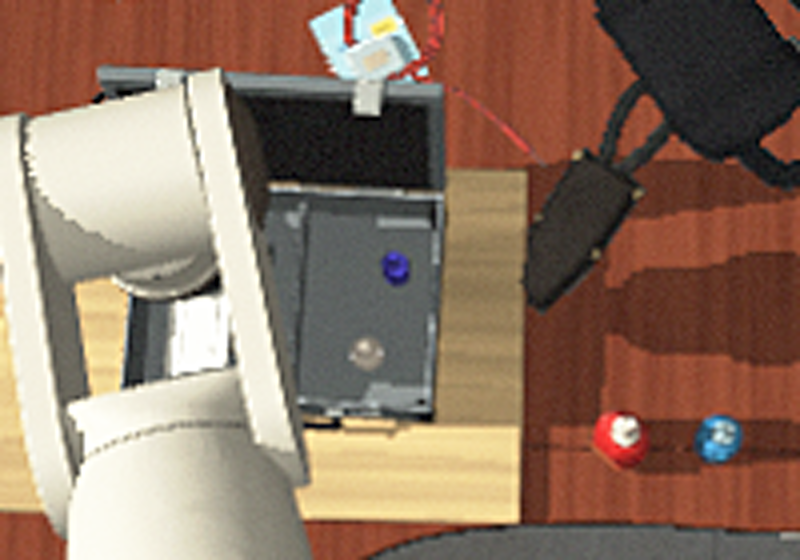

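The flap (white, crop columns 165–235) leans over as intended, and the lid still stands. I'll continue the arc.

```bash
python3 -m pendant '[[[0,0.1,0.1,0,0,0],[0,0.1,0.12,0,0,0],[0,0.08,0.13,0,0,0],[0,0.08,0.14,0,0,0],[0,0.04,0.14,0,0,0],[0,0.02,0.12,0,0,0],[0,0,0.04,0,0,0],[0,0,0.02,0,0,0],[0,0,0.02,0,0,0],[0,0,0,0,0,0]]]'
```

```text
time_s: 6.85
ee_pos: [0.5097, 0.178, 0.0856]
tcp_rot: [3.142, -0.0, 0.001]
ft_force: [-8.8, -3.9, 20.3]
finger_gap: 0.0
grip_force: 9.9
```

```bash
python3 -m pendant '[[[0,0,0,0,0,0],[0,0,0,0,0,0],[0,0,-0.2,0,0,0],[0,0,-0.6,0,0,0],[0,0,-0.6,0,0,0],[0,0,-0.6,0,0,0],[0,0,-0.6,0,0,0],[0,0,-0.6,0,0,0],[0,0,-0.1,0,0,0],[0,0,0,0,0,0]]]'
python3 - <<'E'
from h import *
c=env.capture('wrist'); cv2.imwrite('pics/wrist3.png',c['color'][:,:,::-1])
p=np.load('fit.npy'); p[4]=0
from fit import model
print(proj(model(p),c).round(0).tolist())
E
```

```text
time_s: 8.1
ee_pos: [0.5096, 0.1781, 0.3318]
tcp_rot: [-3.141, 0.0, -0.001]
ft_force: [0.8, -0.8, 0.2]
finger_gap: -0.0002
grip_force: 0.0
[[165.0, 68.0], [407.0, 70.0], [175.0, 226.0], [386.0, 227.0], [68.0, -24.0], [560.0, -15.0], [69.0, 2.0], [557.0, 10.0], [292.0, 89.0], [288.0, 200.0]]
```

View pics/wrist3.png

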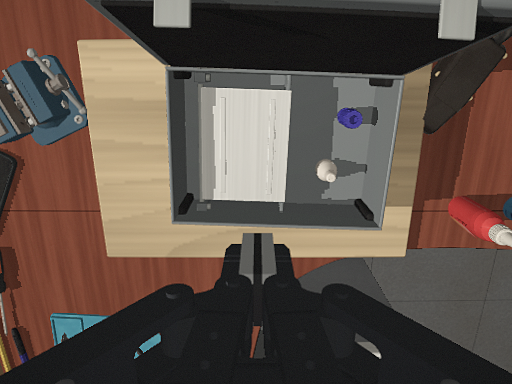

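Model and picture agree: the flap's free edge lies at (292,89)–(288,200), so it is flat, and the parts are in place. Next I'll go over the lid.

```bash
python3 -m pendant '[[[0.47,0.07,0,0,0,0],[0.47,0.07,0,0,0,0],[0.47,0.07,0,0,0,0],[0.47,0.07,0,0,0,0],[0.47,0.07,0,0,0,0],[0,0,0,0,0,0],[0,0,0.4,0,0,0],[0,0,0.4,0,0,0],[0,0,0.35,0,0,0],[0,0,0,0,0,0]]]'
```

```text
time_s: 9.4
ee_pos: [0.6845, 0.1518, 0.2428]
tcp_rot: [3.141, -0.0, -0.007]
ft_force: [0.2, 1.0, 0.3]
finger_gap: 0.0
grip_force: 0.0
```

```bash
python3 -m pendant '[[[-0.22,0,0,0,0,0],[-0.22,0,0,0,0,0],[-0.22,0,0,0,0,0],[-0.22,0,0,0,0,0],[-0.16,0,0,0,0,0],[-0.16,0,0,0,0,0],[-0.16,0,0,0,0,0],[-0.16,0,0.05,0,0,0],[-0.16,0,0.05,0,0,0],[-0.16,0,0.06,0,0,0],[0,0,0,0,0,0]]]'
python3 - <<'E'
from h import *
c=env.capture('scene'); cv2.imwrite('pics/scene4.png',c['color'][:,:,::-1])
E
```

```text
time_s: 10.78
ee_pos: [0.5468, 0.1517, 0.233]
tcp_rot: [3.141, -0.0, -0.002]
ft_force: [0.1, -0.5, 0.1]
finger_gap: -0.0001
grip_force: 0.0
```

View pics/scene4.png

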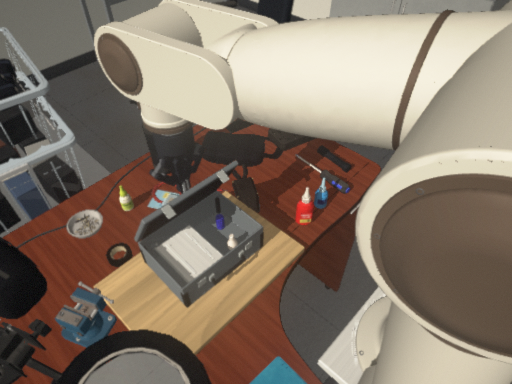

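The lid (top edge from (140,235) to (238,165)) is coming over ahead of the fingers, and the flap is flat. I'll continue the arc.

```bash
python3 -m pendant '[[[-0.14,0,0.1,0,0,0],[-0.14,0,0.1,0,0,0],[-0.14,0,0.1,0,0,0],[-0.1,0,0.14,0,0,0],[-0.1,0,0.14,0,0,0],[-0.1,0,0.14,0,0,0],[-0.06,0,0.16,0,0,0],[-0.06,0,0.16,0,0,0],[-0.03,0,0.16,0,0,0],[-0.03,0,0.16,0,0,0],[0,0,0.02,0,0,0],[0,0,0,0,0,0]]]'
```

```text
time_s: 12.32
ee_pos: [0.4804, 0.1517, 0.1296]
tcp_rot: [-3.142, 0.001, 0.0]
ft_force: [0.1, 0.5, 0.5]
finger_gap: -0.0
grip_force: 0.0
```

```bash
python3 -m pendant '[[[0,0,0.02,0,0,0],[0,0,0.02,0,0,0],[0,0,0.01,0,0,0],[0,0,0,0,0,0]]]'
```

```text
time_s: 12.82
ee_pos: [0.4806, 0.1518, 0.1287]
tcp_rot: [-3.141, 0.0, -0.003]
ft_force: [-16.3, -3.1, 39.5]
finger_gap: 0.0004
grip_force: 19.5
```

```bash
python3 -m pendant '[[[0,0,0,0,0,0],[0,0,0,0,0,0],[0,0,-0.1,0,0,0],[0,0,-0.5,0,0,0],[0,0,-0.6,0,0,0],[0,0,-0.6,0,0,0],[0,0,-0.6,0,0,0],[-0.4,0.4,-0.3,0,0,0],[-0.4,0.5,0,0,0,0],[-0.4,0.5,0,0,0,0],[0,0,0,0,0,0]]]'
python3 - <<'E'
from h import *
from fit import model
p=np.load('fit.npy'); p[4]=0;p[3]=0
c=env.capture('wrist'); im=c['color'][:,:,::-1].copy()
for q in proj(model(p)[4:8],c): cv2.circle(im,tuple(int(v) for v in q),3,(0,0,255),1)
d=env.capture('scene'); i2=d['color'][:,:,::-1].copy()
for q in proj(model(p)[4:8],d): cv2.circle(i2,tuple(int(v) for v in q),1,(0,0,255),-1)
cv2.imwrite('pics/end.png',np.hstack([cv2.resize(im,(400,300)),cv2.resize(i2[150:330,60:300],(400,300))]))
E
```

```text
time_s: 14.2
ee_pos: [0.3891, 0.0452, 0.3292]
tcp_rot: [3.141, -0.005, 0.003]
ft_force: [0.6, -0.2, -0.5]
finger_gap: -0.0002
grip_force: 0.0
```

View pics/end.png

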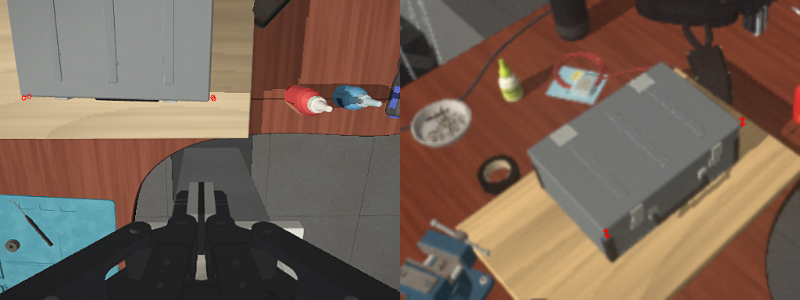

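The lid lies flush on the case with its edge at the modelled shut position, and nothing around it has moved.

```bash
python3 -c "
from station import env
print(env.hand_in())"
```

```text
the job is handed in; nothing more can be done
None
```

I folded the flap flat while the lid stood open, then pushed the lid fully shut, and handed the job in at about 14 s; the final pictures and contact heights agree with both being closed, but the hand-in gave no verdict.

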